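# Hold a planter-stand leg against its apron board for screwing

### The arm

A 7-joint arm with a two-finger parallel gripper is mounted at the origin on the work surface. World frame = base frame: x ahead of the robot, y to its left, z up, the work surface at z = 0. Lengths are in m, angles in rad, forces in N, time in s.
With the tool pointing down it reaches from about 0.4 to 0.925 m from the base axis. Payload 4.1 kg.
Tool frame: the origin (TCP) lies on the centre line of the jaws, within the pads' length; the fingertips stand 11 mm ahead of it and the grasp point (between the pads) lies 8 mm behind it (r.finger_overhang is the distance from the TCP to the fingertips, in m); z points along the fingers, y is the line along which they close (so a half turn about z gives the same grasp; the last joint's range is limited). The gripper opens to 85 mm and grips with 20 to 120 N. Pads are 22 mm wide; open, the fingers measure 114 mm over their backs; the gripper's body (76 mm by 85 mm) begins 54 mm behind the grasp point. The pads swing forward as they close: fully open they stand 13 mm farther back than shut.
Start: joints at [-0.099, 0.398, 0.045, 1.537, -0.019, 1.207, -0.051], TCP at [0.65, 0, 0.242] pointing down, gripper open.
Joint ranges: [-2.82, 2.82], [-0.49, 2.23], [-1.37, 1.46], [0, 2.46], [-1.36, 4.5], [0.23, 2], [-2.94, 2.94]. Speed limits (rad/s): [2.57, 2.57, 3.14, 3.14, 3.14, 3.14, 3.14].

### API

Orientations are given as a 3x3 rotation matrix whose columns are the frame's x, y, z axes.
In Python, from bench import r gives the robot as it stands.
- The arm moves only by the tool step_arm, never from a script. Its argument "rows" is a list of rows, each an object of numbers: "grip": the opening, from 0 (shut) to 1 (fully open); "dx", "dy", "dz": the shift along the world's x, y, z in m; "turn": the turn about the world's z in degrees. In form: [{"grip": .., "dx": .., "dy": .., "dz": .., "turn": ..}, ...]. A call has 1 to 10 rows; each row shifts and turns the commanded pose from where the row before left it; what a row does not reach is not made up. A row lasts 1/10 s, in which the tool goes at most 50 mm and 8.59 degrees, less where a joint would pass 70% of its speed; a pose out of reach is approached as far as the arm can. A call is refused whole if a number of a shift passes 0.05 or a number of a turn 8.59, either way. A call with a gripper value outside its range is refused whole. The fingers move at their own pace and stop on an object; the grip force is fixed at half the most. Time passes only in rows, so rows that do not move let the fingers close. It gives the time, the measured TCP pose, the force, the opening and the grip force at its end, in the units of the state.
- r.get_state(): the state, without advancing time (a new reading comes with each control period).
- r.camera(name): name is "scene" or "side" or "wrist"; returns (picture, depth): 400x640x3 uint8, red, green, blue; 400x640 float32, m along the optical axis (not along the pixel's ray), 0 where there is no reading.
- r.get_calibration(name): a dict with "fovy" (degrees; the focal length in pixels is half the picture's height over the tangent of half this angle, whatever the lens; pixels are square), "cx", "cy" (the principal point, pixels), "k1" (the pictures are not rectified: a ray, as slopes to the right and down, at radius r is drawn at 1 + k1 r^2 times it, then the intrinsics apply), "R" (3x3) and "t" (3): a world point X has camera coordinates R X + t; the wrist camera has in their place "T_tool_cam" (4x4, takes a point from camera to tool coordinates, whose origin is the TCP and whose axes are the flange's). Camera axes: x right, y down, z forward; pixel columns grow to the right and rows downward; lengths in m; the calibration is good to about 2 mm. A picture is of the moment at which its call begins: read the wrist's pose just before it. get_calibration takes no time and is no camera call.
- r.close_job(): hands the job in; it is judged then, once.
Trained networks look in the newest picture that a camera, given by its name, has taken for a name from the list of things; names that differ only in an ending like _2 or _b are one class to them, and where a whole thing is asked for, a point or a joint stands for the part that bears it (a point fixed in the world has none). Each returns a list of dicts, best first, with "confidence" (0 to 1); they miss things now and then, are a little off and sometimes report something else, mostly with a low value. They report only what shows in the picture. A call takes as long as a camera call.
- r.cut_out(camera, thing): "pixels" (400x640 bool, what is visible of it) and "rect" ([centre column, centre row, width, height] in pixels, round what is visible of it).
The state is a dict: "t": time; "joints": joint angles; "joint_velocities": joint speeds; "effort": joint torques, N m; "ee_pos": TCP position; "tcp_rot": TCP orientation; "wrist_force": force on the tool from outside, world axes, zero at the start; "ft_torque": the same for the moment, N m; "grip_width": opening from 0.0 (shut) to 1.0 (fully open); "grip_force": force on a finger pad.
Only numpy, scipy, OpenCV 4.12 (cv2) and the standard library are available. Lean on these libraries where they do the work, as an engineer would, in place of code of your own. Each camera call takes 0.05 s, during which the arm holds its last target. There are 200 camera calls.

### The job

Be a third hand for the person who will screw this planter stand together: turn the round wooden leg so that its flat cleat faces the apron board in the sprung jig, and, with the leg upright and its foot on the table, press the cleat flat against the board between the board's two upright strips with a steady push of about 8 newtons. Never drive the board to the end of its spring travel, and leave the plant pot, the trowel and the screw tray where they are. The job ends holding: finish with the leg still held and pressed, do not let go.

Things in the scene. Friction and masses are not known exactly. Their poses are not given: they have to be found in the camera images.
- leg: Loose upright round wooden post, 44 mm in diameter, 110 mm tall, 0.16 kg, with a flat cleat on one side. Origin: centre of its foot; z up the post, x from the axis out through the cleat. The cleat is a plate 50 mm wide (along y), 27 to 77 mm above the foot, at x = 24 to 34 mm, its outer face flat; a 26 mm wide neck joins it to the post. The post can be gripped across y (44 mm), beside the cleat.
- leg_face (a point): Point in the middle of the width of the cleat's flat outer face: 34 mm along x from the leg's axis, 50 mm above its foot. Axes as the leg's.
- jig: Wooden jig fixed to the table, 300 mm long along y. Its x is level, the pressing direction: from the open side, where the leg goes, to the rear; z up. Origin: on the table under the middle of the board's front face at rest. In front of x = 40 mm there is bare table, where the leg stands even with the board pushed back. Base 12 mm thick; rear rail at x 85 to 107 mm. Nothing is higher than 92 mm.
- board (a joint): Travel in m of the apron board along the jig's x, against its springs: 0 at rest, 0.030 at its end stop. The springs have no preload and push back 0.5 N per mm of travel (4 N at 8 mm, 8 N at 16 mm). It returns when let go.
- board_mark (a point): Middle of the apron board's front face, halfway between its two strips, 50 mm above the table; moves with it; axes as the jig's. The board is 18 mm thick, 280 mm long along y, 16 to 84 mm above the table. Two upright strips, 14 mm wide, stand 6 mm proud of the face (to -x) and 8 mm above its top, inner edges 40 mm either side of this point; the cleat goes flat on the face between them.
- pot: Empty black plastic plant pot, 100 mm across, 85 mm high, loose: leave it. Origin: centre of its underside.
- trowel: Hand trowel lying flat, 270 mm long, wooden handle 28 mm thick to its -x, steel blade 55 mm wide to +x, loose: leave it. Origin: on the table near mid-length.
- tray: Grey plastic screw tray, 80 x 110 mm, 28 mm high, loose: leave it. Origin: centre of its underside.

How it is judged:
On the way:
1. the leg's cleat is held flat against the board between the strips, leg upright on the table, with a steady push of 5 to 11 N for 1.5 s (contact force between leg and jig between 5 and 11 N and y of leg_face in the frame of board_mark between -0.016 and 0.016 m and x of leg_face in the frame of board_mark above -0.005 m and angle between the x axis of leg and the x axis of jig, either way round below 0.12 rad and angle between leg's own z axis and vertical below 0.1 rad and height (world z) of leg below 0.008 m and contact force between the fingers and leg above 1 N), for 1.5 s.
At the end, for the whole second after the job is handed in: The fingers still hold the leg: its cleat is pressed on the board with 5 to 11 N, square within 0.12 rad, within 16 mm of the middle between the strips, leg upright within 0.1 rad, foot within 8 mm of the table, at rest; pot, trowel and tray within 30 mm of where they were (all of step 1 and linear speed of leg below 0.02 m/s and distance of each of pot, trowel, tray from where it was at the start of the episode below 0.03 m); the arm keeps its last pose, push and grip.
It fails at once if the board is driven to the end of its spring travel (value of joint board above 0.0285 m).
It fails at once if the pot, trowel or tray is pushed more than 30 mm (distance of any of pot, trowel, tray from where it was at the start of the episode above 0.03 m).
It also fails if it takes over 35 s, if anything falls off the work surface, if the arm or the gripper's body presses on something with over 40 N, if the wrist force passes 120 N, or if a joint passes its speed limit or range.

## Working session

There is one attempt and no reset: what is moved stays moved. The work goes in short steps, Python scripts to look and compute and a tool call to move; the robot and the scene stay as the last step left them, time stands still between calls to the robot, and variables do not carry over. Pictures are saved under pics/ and viewed, at most 10 in all, crops included, and the job is handed in when it is done.

Besides the shell and the picture viewer there is one more tool, called as name(argument=value, ...), one argument or row to a line, values as JSON. step_arm: Moves the arm, as the interface text tells. Its arguments: {"type":"object","properties":{"rows":{"type":"array"}},"required":["rows"]}

```bash
mkdir -p pics
cat > h.py <<'E'
import numpy as np,cv2
from bench import r
def cloud(name,depth,st=None):
    c=r.get_calibration(name);H,W=depth.shape
    f=H/2/np.tan(np.radians(c["fovy"])/2)
    K=np.array([[f,0,c["cx"]],[0,f,c["cy"]],[0,0,1.]])
    v,u=np.mgrid[:H,:W]
    p=np.stack([u,v],-1).reshape(-1,1,2).astype(np.float64)
    s=cv2.undistortPoints(p,K,np.array([c["k1"],0,0,0,0.])).reshape(H,W,2)
    P=np.dstack([s*depth[...,None],depth])
    if "R" in c: X=(P-np.array(c["t"]).ravel())@np.array(c["R"])
    else:
        T=np.array(c["T_tool_cam"]);X=P@T[:3,:3].T+T[:3,3]
        X=X@np.array(st["tcp_rot"]).T+np.array(st["ee_pos"])
    X[depth<=0]=np.nan
    return X
E
python3 - <<'E'
from h import *
ims=[]
for n in ["scene","side"]:
    im,d=r.camera(n);X=cloud(n,d);np.savez(f"{n}.npz",X=X,im=im)
    cv2.imwrite(f"pics/{n}0.png",im[...,::-1])
    for t in ["leg","leg_face","jig","board","pot","trowel","tray"]:
        for o in r.cut_out(n,t)[:2]:
            if o["confidence"]<.3: continue
            q=X[o["pixels"]];q=q[~np.isnan(q[:,0])]
            print(n,t,round(o["confidence"],2),np.round(o["rect"]),np.round(np.percentile(q,[3,50,97],axis=0),3).tolist())
s=r.get_state();print(s["t"],s["tcp_rot"])
E
```

```text
scene leg 0.69 [282. 233.  38.  54.] [[0.535, -0.167, -0.001], [0.576, -0.152, 0.065], [0.589, -0.115, 0.11]]
scene leg_face 0.57 [283. 230.  32.  46.] [[0.546, -0.167, 0.0], [0.576, -0.152, 0.066], [0.589, -0.116, 0.11]]
scene jig 0.79 [368. 171. 118.  69.] [[0.413, 0.136, 0.011], [0.578, 0.158, 0.057], [0.694, 0.25, 0.084]]
scene board 0.9 [354. 175.  88.  60.] [[0.412, 0.135, 0.017], [0.558, 0.143, 0.056], [0.68, 0.162, 0.084]]
scene pot 0.68 [414. 225.  48.  56.] [[0.722, 0.017, 0.003], [0.768, 0.053, 0.053], [0.81, 0.11, 0.084]]
scene trowel 0.77 [308. 327. 119. 103.] [[0.718, -0.38, 0.001], [0.739, -0.237, 0.015], [0.766, -0.121, 0.027]]
scene tray 0.73 [203. 213.  57.  39.] [[0.285, -0.243, 0.0], [0.325, -0.187, 0.011], [0.377, -0.131, 0.027]]
side leg 0.8 [338. 168.  23.  48.] [[0.539, -0.154, 0.007], [0.553, -0.125, 0.072], [0.585, -0.109, 0.112]]
side leg_face 0.56 [336. 167.  22.  47.] [[0.539, -0.157, 0.006], [0.553, -0.125, 0.072], [0.586, -0.109, 0.112]]
side jig 0.73 [246. 290. 176. 160.] [[0.399, 0.15, 0.01], [0.519, 0.251, 0.04], [0.678, 0.316, 0.085]]
side board 0.82 [275. 254. 118.  89.] [[0.402, 0.141, 0.019], [0.521, 0.16, 0.064], [0.669, 0.169, 0.086]]
side pot 0.86 [214. 189.  44.  54.] [[0.719, 0.02, 0.009], [0.763, 0.067, 0.057], [0.812, 0.112, 0.085]]
side trowel 0.94 [296. 146.  71.  56.] [[0.714, -0.367, 0.001], [0.73, -0.202, 0.007], [0.767, -0.117, 0.029]]
side tray 0.78 [432. 205.  57.  47.] [[0.286, -0.241, 0.002], [0.329, -0.183, 0.012], [0.372, -0.126, 0.028]]
0.8 [[-5.37308434e-05  9.99999988e-01  1.43366574e-04]
 [ 9.99999999e-01  5.37310139e-05 -1.18510877e-06]
 [-1.19281199e-06  1.43366510e-04 -9.99999990e-01]]
```

View pics/scene0.png

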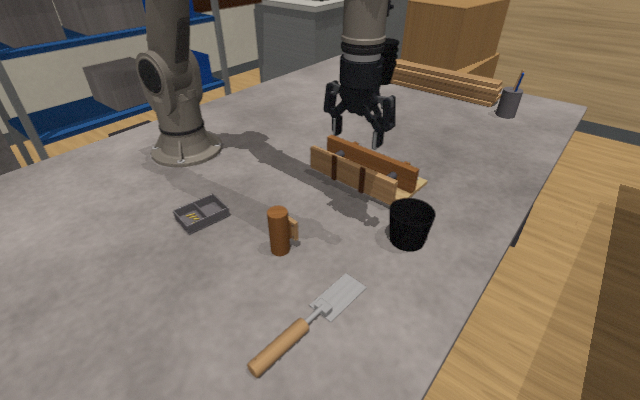

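View pics/side0.png

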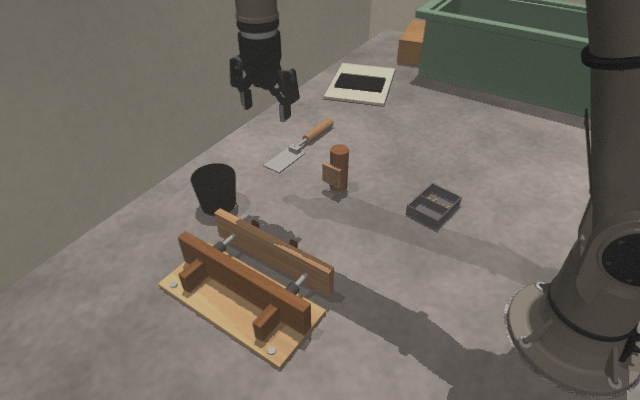

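The scene shows the leg at (279,231) with its cleat on the right (293,228). The board's two dark strips are at (334,167) and (364,182). In the side view the cleat is at (331,175). Next I'll fit the geometry.

Run:
```python
from h import *
from scipy.optimize import least_squares
S={n:np.load(f"{n}.npz") for n in ["scene","side"]}
for n in S:
    X,im=S[n]["X"],S[n]["im"].astype(int)
    m=(abs(X[...,0]-.56)<.08)&(abs(X[...,1]+.14)<.07)
    p=X[m&(X[...,2]>.083)&(X[...,2]<.106)]
    f=least_squares(lambda c:np.hypot(p[:,0]-c[0],p[:,1]-c[1])-.022,[.56,-.14],loss="soft_l1",f_scale=.002).x
    t=X[m&(X[...,2]>.107)]
    print(n,"axis",f.round(4),len(p),"top",np.median(t,axis=0).round(4))
    q=X[m&(X[...,2]>.02)&(X[...,2]<.085)];d=np.hypot(*(q[:,:2]-f).T);k=q[(d>.027)&(d<.05)]
    v=k[:,:2]-f;print("cleat",len(k),k.mean(0).round(4),"dirs",np.percentile(np.degrees(np.arctan2(v[:,1],v[:,0])),[5,50,95]).round(1), "max r",np.percentile(d,98).round(4))
X,im=S["scene"]["X"],S["scene"]["im"].astype(int)
m=(X[...,0]>.38)&(X[...,0]<.73)&(X[...,1]>.11)&(X[...,1]<.18)&(X[...,2]>.02)&(X[...,2]<.082)
p=X[m]; 
g=least_squares(lambda a:p[:,1]-a[0]-a[1]*(p[:,0]-.55),[.14,0],loss="soft_l1",f_scale=.001).x
print("face y=",g,"ang",np.degrees(np.arctan(g[1])),"x range",np.percentile(p[:,0],[.5,99.5]))
br=im.sum(-1)
res=p[:,1]-g[0]-g[1]*(p[:,0]-.55);b=br[m]
for x in np.arange(.48,.64,.006):
    s=abs(p[:,0]-x)<.003;print(round(x,3),s.sum(),np.median(res[s]).round(4),np.median(b[s]))
```

```text
scene axis [ 0.5611 -0.1447] 181 top [ 0.5627 -0.1471  0.1089]
cleat 150 [ 0.5843 -0.1204  0.0565] dirs [37.3 44.  69.7] max r 0.04
side axis [ 0.5612 -0.1453] 150 top [ 0.5588 -0.1414  0.1105]
cleat 370 [ 0.5621 -0.112   0.0563] dirs [ 50.   89.4 124.7] max r 0.0421
face y= [ 0.14243799 -0.04439427] ang -2.5419354441349973 x range [0.40526155 0.6817104 ]
0.48 28 0.0006 184.5
0.486 13 -0.0053 90.0
0.492 31 -0.0056 89.0
0.498 44 -0.0055 89.0
0.504 46 -0.0008 203.0
0.51 32 0.0006 217.5
0.516 36 -0.0001 211.0
0.522 35 0.0002 215.0
0.528 36 0.0005 213.0
0.534 36 -0.0001 215.0
0.54 37 0.0003 212.0
0.546 40 0.0006 216.0
0.552 32 0.0001 214.0
0.558 36 -0.0 216.0
0.564 40 0.0003 216.5
0.57 36 0.0004 215.5
0.576 28 -0.0001 186.0
0.582 27 -0.0053 94.0
0.588 37 -0.0063 87.0
0.594 67 -0.0039 126.0
0.6 38 -0.0004 216.0
0.606 39 -0.0001 216.0
0.612 41 0.0001 221.0
0.618 39 -0.0 224.0
0.624 40 -0.0001 251.0
0.63 42 0.0001 255.5
0.636 39 0.0006 255.0
```

Run:
```python
from h import *
X=np.load("side.npz")["X"]
f=np.array([.5612,-.145])
q=X[(abs(X[...,0]-.56)<.08)&(abs(X[...,1]+.14)<.07)&(X[...,2]>.032)&(X[...,2]<.074)]
d=np.hypot(*(q[:,:2]-f).T);k=q[(d>.026)&(d<.05)][:,:2]-f
best=max(np.arange(20,150,.5),key=lambda a:np.sum(abs(k@[np.cos(np.radians(a)),np.sin(np.radians(a))]-.034)<.0025))
for a in [best]:
    n=np.array([np.cos(np.radians(a)),np.sin(np.radians(a))]);h=k@n;s=abs(h-.034)<.0025
    y=k@[-n[1],n[0]];print(a,s.sum(),len(k),np.percentile(y[s],[2,98]))
    g=np.polyfit(y[s],h[s],1);print("refined",a+np.degrees(np.arctan(g[0])),g)
p=k+f;print("k xy range",np.percentile(p,[2,98],axis=0))
```

```text
83.5 243 271 [-0.0233181   0.02542048]
refined 83.37782311105985 [-0.00213239  0.03384848]
k xy range [[ 0.53902093 -0.11587681]
 [ 0.58813052 -0.10743929]]
```

Run:
```python
import cv2
a=cv2.imread("pics/scene0.png")[195:265,245:325];b=cv2.imread("pics/side0.png")[135:205,300:380]
cv2.imwrite("pics/c1.png",cv2.resize(cv2.hconcat([a,b]),None,fx=5,fy=5,interpolation=cv2.INTER_CUBIC))
```

```text
(no output)
```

View pics/c1.png

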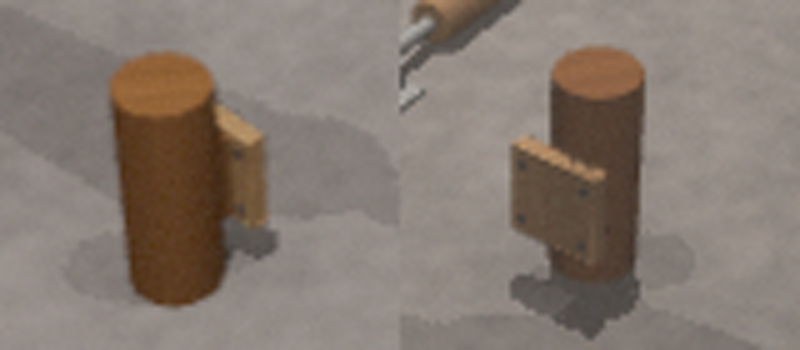

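The enlarged crop shows the cleat facing roughly along +y. The fit gives 83.4°, against a jig normal of 87.5°, so the leg needs about +4° of turn. The post axis is at (0.561, -0.145) and the strip midpoint is at x≈0.540. I'll go above the leg first.

step_arm(
  rows=[
    {"grip": 1, "dx": -0.018, "dy": -0.029, "dz": 0, "turn": -1.3},
    {"grip": 1, "dx": -0.018, "dy": -0.029, "dz": 0, "turn": -1.3},
    {"grip": 1, "dx": -0.018, "dy": -0.029, "dz": 0, "turn": -1.3},
    {"grip": 1, "dx": -0.018, "dy": -0.029, "dz": 0, "turn": -1.3},
    {"grip": 1, "dx": -0.017, "dy": -0.029, "dz": 0, "turn": -1.4},
    {"grip": 1, "dx": 0, "dy": 0, "dz": -0.02, "turn": 0},
    {"grip": 1, "dx": 0, "dy": 0, "dz": -0.02, "turn": 0},
    {"grip": 1, "dx": 0, "dy": 0, "dz": 0, "turn": 0},
    {"grip": 1, "dx": 0, "dy": 0, "dz": 0, "turn": 0},
    {"grip": 1, "dx": 0, "dy": 0, "dz": 0, "turn": 0},
  ],
)

```text
t: 1.8
ee_pos: [0.562, -0.1449, 0.2035]
tcp_rot: [[0.114, 0.993, 0.002], [0.993, -0.114, -0.0], [-0.0, 0.002, -1.0]]
wrist_force: [-0.6, 1.1, 0.4]
grip_width: 0.999
grip_force: 0.0
```

Run:
```python
from h import *
from scipy.optimize import least_squares
st=r.get_state();im,d=r.camera("wrist");X=cloud("wrist",d,st)
print(np.round(st["ee_pos"],4),np.round(st["tcp_rot"],3).tolist(),st["wrist_force"])
m=(abs(X[...,0]-.56)<.06)&(abs(X[...,1]+.14)<.06)
t=X[m&(X[...,2]>.1)&(X[...,2]<.12)]
if len(t)>20: print(len(t),"top",np.median(t,axis=0),(np.percentile(t,1,axis=0)+np.percentile(t,99,axis=0))/2)
k=X[m&(X[...,2]>.07)&(X[...,2]<.085)&(X[...,1]>-.125)]
if len(k)>20: print("cleat top",cv2.minAreaRect((k[:,:2]*1000).astype(np.float32)))
cv2.imwrite("pics/w1.png",im[...,::-1])
```

```text
[ 0.562  -0.1449  0.2035] [[0.114, 0.993, 0.002], [0.993, -0.114, -0.0], [-0.0, 0.002, -1.0]] [-0.57953238  1.07446135  0.44193144]
2191 top [ 0.56034318 -0.14219127  0.1097573 ] [ 0.56029021 -0.14318051  0.10663756]
cleat top ((562.8109130859375, -118.11076354980469), (16.255313873291016, 49.32021713256836), 83.39472961425781)
```

View pics/w1.png

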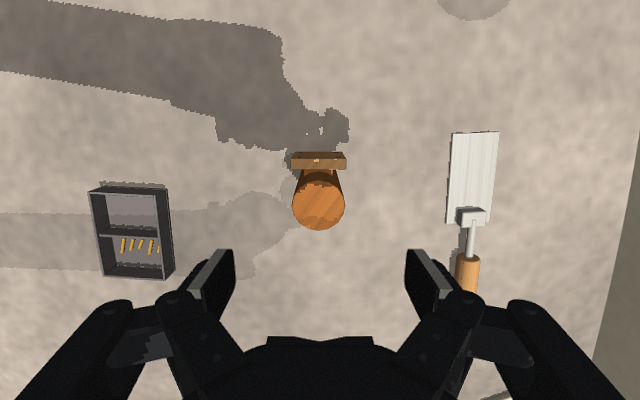

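The wrist view shows the leg top at (318,205), centred between the fingers, with the cleat square to the jaws at (319,160). The axis and angle agree with the earlier fit. I'll descend and grip.

step_arm(
  rows=[
    {"grip": 1, "dx": -0.001, "dy": 0.001, "dz": -0.03, "turn": 0},
    {"grip": 1, "dx": 0, "dy": 0, "dz": -0.03, "turn": 0},
    {"grip": 1, "dx": 0, "dy": 0, "dz": -0.03, "turn": 0},
    {"grip": 1, "dx": 0, "dy": 0, "dz": -0.03, "turn": 0},
    {"grip": 1, "dx": 0, "dy": 0, "dz": -0.021, "turn": 0},
    {"grip": 1, "dx": 0, "dy": 0, "dz": 0, "turn": 0},
    {"grip": 1, "dx": 0, "dy": 0, "dz": 0, "turn": 0},
  ],
)

```text
t: 2.55
ee_pos: [0.5609, -0.1441, 0.0622]
tcp_rot: [[0.115, 0.993, 0.001], [0.993, -0.115, -0.0], [-0.0, 0.001, -1.0]]
wrist_force: [-0.4, 0.3, 0.1]
grip_width: 1.0
grip_force: 0.0
```

step_arm(
  rows=[
    {"grip": 0.6, "dx": 0, "dy": 0, "dz": 0, "turn": 0},
    {"grip": 0.4, "dx": 0, "dy": 0, "dz": 0, "turn": 0},
    {"grip": 0, "dx": 0, "dy": 0, "dz": 0, "turn": 0},
    {"grip": 0, "dx": 0, "dy": 0, "dz": 0, "turn": 0},
    {"grip": 0, "dx": 0, "dy": 0, "dz": 0, "turn": 0},
    {"grip": 0, "dx": 0, "dy": 0, "dz": 0, "turn": 0},
    {"grip": 0, "dx": 0, "dy": 0, "dz": 0, "turn": 0},
    {"grip": 0, "dx": 0, "dy": 0, "dz": 0, "turn": 0},
  ],
)

```text
t: 3.35
ee_pos: [0.561, -0.1442, 0.0628]
tcp_rot: [[0.115, 0.993, 0.002], [0.993, -0.115, -0.0], [-0.0, 0.002, -1.0]]
wrist_force: [-0.6, -0.1, 5.4]
grip_width: 0.503
grip_force: 55.4
```

step_arm(
  rows=[
    {"grip": 0, "dx": 0, "dy": 0, "dz": 0.005, "turn": 0},
    {"grip": 0, "dx": -0.001, "dy": 0.01, "dz": 0, "turn": 1.0},
    {"grip": 0, "dx": -0.003, "dy": 0.03, "dz": 0, "turn": 1.0},
    {"grip": 0, "dx": -0.003, "dy": 0.03, "dz": 0, "turn": 1.0},
    {"grip": 0, "dx": -0.003, "dy": 0.03, "dz": 0, "turn": 1.1},
    {"grip": 0, "dx": -0.003, "dy": 0.03, "dz": 0, "turn": 0},
    {"grip": 0, "dx": -0.003, "dy": 0.03, "dz": 0, "turn": 0},
    {"grip": 0, "dx": -0.003, "dy": 0.03, "dz": 0, "turn": 0},
    {"grip": 0, "dx": -0.002, "dy": 0.03, "dz": 0, "turn": 0},
    {"grip": 0, "dx": -0.002, "dy": 0.018, "dz": 0, "turn": 0},
  ],
)

```text
t: 4.35
ee_pos: [0.5359, 0.0981, 0.0661]
tcp_rot: [[0.039, 0.999, -0.001], [0.999, -0.039, 0.002], [0.002, -0.001, -1.0]]
wrist_force: [0.7, 0.1, -1.4]
grip_width: 0.503
grip_force: 56.1
```

step_arm(
  rows=[
    {"grip": 0, "dx": 0, "dy": 0, "dz": 0, "turn": 0},
    {"grip": 0, "dx": 0, "dy": 0, "dz": 0, "turn": 0},
    {"grip": 0, "dx": 0, "dy": 0, "dz": 0, "turn": 0},
    {"grip": 0, "dx": 0, "dy": 0, "dz": 0, "turn": 0},
  ],
)

```text
t: 4.75
ee_pos: [0.5371, 0.0924, 0.0663]
tcp_rot: [[0.046, 0.999, -0.0], [0.999, -0.046, -0.001], [-0.001, -0.0, -1.0]]
wrist_force: [0.3, -0.5, -1.3]
grip_width: 0.502
grip_force: 56.1
```

Run:
```python
from h import *
st=r.get_state();print(np.round(st["wrist_force"],2),np.round(st["ft_torque"],2))
out=[]
for n in ["scene","wrist"]:
    im,d=r.camera(n);X=cloud(n,d,st);np.savez(f"{n}2.npz",X=X,im=im)
    out.append(im[...,::-1])
c=cv2.resize(out[0][110:240,270:450],None,fx=3,fy=3,interpolation=cv2.INTER_CUBIC)
cv2.imwrite("pics/s2.png",c);cv2.imwrite("pics/w2.png",out[1])
X=np.load("wrist2.npz")["X"];b=np.load("wrist2.npz")["im"].astype(int).sum(-1)
# strip tops (z ~ .092) and board top (z~.084) from the wrist view
m=(X[...,1]>.11)&(X[...,1]<.17)
t=X[m&(X[...,2]>.0885)&(X[...,2]<.1)];print("strips",len(t),[ (np.round(np.percentile(q,[3,50,97],axis=0),4)).tolist() for q in (t[t[:,0]<.54],t[t[:,0]>.54]) if len(q)])
t=X[m&(X[...,2]>.08)&(X[...,2]<.0885)];print("top",len(t),cv2.minAreaRect((t[:,:2]*1000).astype(np.float32)),np.polyfit(t[:,0]-.54,t[:,1],1))
q=X[(X[...,2]>.069)&(X[...,2]<.0835)&(abs(X[...,0]-.54)<.035)&(X[...,1]>.105)&(X[...,1]<.137)]
if len(q)>20: print("cleat",len(q),cv2.minAreaRect((q[:,:2]*1000).astype(np.float32)))
```

```text
[ 0.34 -0.53 -1.35] [0.02 0.01 0.03]
strips 2234 [[[0.4865, 0.1108, 0.0891], [0.4991, 0.1402, 0.092], [0.5388, 0.1457, 0.0994]], [[0.5409, 0.1106, 0.089], [0.5827, 0.1371, 0.0918], [0.5929, 0.1414, 0.0992]]]
top 31327 ((538.3531494140625, 135.58297729492188), (52.38379669189453, 274.1889343261719), 87.3694839477539) [-0.04479578  0.15065561]
cleat 4251 ((535.7907104492188, 116.40924072265625), (22.898841857910156, 53.81204605102539), 89.8834457397461)
```

View pics/s2.png

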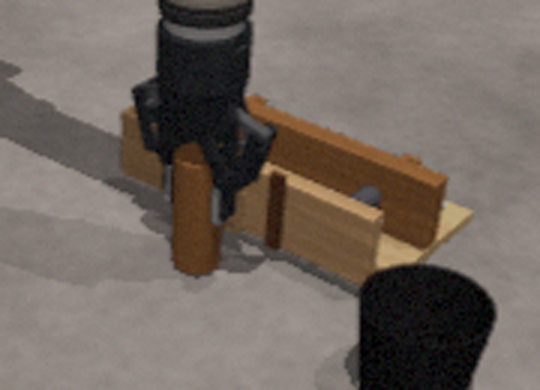

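View pics/w2.png

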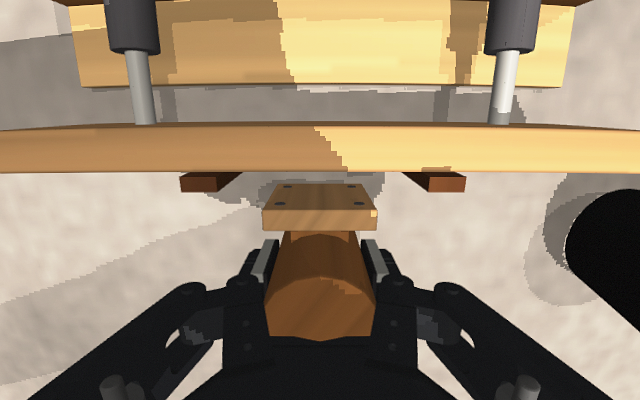

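The wrist view shows the cleat (columns 262–378) centred and square between the strips (inner tops near 217 and 428). The scene view shows the pot is clear. I'll lower the leg until its foot just touches, then approach.

step_arm(
  rows=[
    {"grip": 0, "dx": 0, "dy": 0, "dz": -0.0015, "turn": 0},
    {"grip": 0, "dx": 0, "dy": 0, "dz": -0.0015, "turn": 0},
    {"grip": 0, "dx": 0, "dy": 0, "dz": 0, "turn": 0},
    {"grip": 0, "dx": 0, "dy": 0, "dz": 0, "turn": 0},
  ],
)

```text
t: 5.25
ee_pos: [0.537, 0.094, 0.0632]
tcp_rot: [[0.044, 0.999, -0.0], [0.999, -0.044, -0.0], [-0.0, -0.0, -1.0]]
wrist_force: [-0.1, 0.9, -0.7]
grip_width: 0.502
grip_force: 56.1
```

step_arm(
  rows=[
    {"grip": 0, "dx": 0, "dy": 0.005, "dz": 0, "turn": 0},
    {"grip": 0, "dx": 0, "dy": 0.005, "dz": 0, "turn": 0},
    {"grip": 0, "dx": 0, "dy": 0.005, "dz": 0, "turn": 0},
    {"grip": 0, "dx": 0, "dy": 0.004, "dz": 0, "turn": 0},
    {"grip": 0, "dx": 0, "dy": 0.003, "dz": 0, "turn": 0},
    {"grip": 0, "dx": 0, "dy": 0.003, "dz": 0, "turn": 0},
    {"grip": 0, "dx": 0, "dy": 0, "dz": 0, "turn": 0},
    {"grip": 0, "dx": 0, "dy": 0, "dz": 0, "turn": 0},
    {"grip": 0, "dx": 0, "dy": 0, "dz": 0, "turn": 0},
  ],
)

```text
t: 6.15
ee_pos: [0.5373, 0.1182, 0.0634]
tcp_rot: [[0.045, 0.999, 0.001], [0.999, -0.045, -0.001], [-0.001, 0.001, -1.0]]
wrist_force: [1.8, -4.0, -0.4]
grip_width: 0.501
grip_force: 56.2
```

step_arm(
  rows=[
    {"grip": 0, "dx": 0, "dy": 0.002, "dz": 0, "turn": 0},
    {"grip": 0, "dx": 0, "dy": 0.002, "dz": 0, "turn": 0},
    {"grip": 0, "dx": 0, "dy": 0.002, "dz": 0, "turn": 0},
    {"grip": 0, "dx": 0, "dy": 0.001, "dz": -0.0005, "turn": 0},
    {"grip": 0, "dx": 0, "dy": 0, "dz": 0, "turn": 0},
    {"grip": 0, "dx": 0, "dy": 0, "dz": 0, "turn": 0},
    {"grip": 0, "dx": 0, "dy": 0, "dz": 0, "turn": 0},
    {"grip": 0, "dx": 0, "dy": 0, "dz": 0, "turn": 0},
    {"grip": 0, "dx": 0, "dy": 0, "dz": 0, "turn": 0},
    {"grip": 0, "dx": 0, "dy": 0, "dz": 0, "turn": 0},
  ],
)

```text
t: 7.15
ee_pos: [0.5375, 0.124, 0.0632]
tcp_rot: [[0.045, 0.999, 0.001], [0.999, -0.045, -0.002], [-0.002, 0.001, -1.0]]
wrist_force: [0.7, -7.1, 1.7]
grip_width: 0.504
grip_force: 56.3
```

Run:
```python
from h import *
F=[]
st=r.get_state();im,d=r.camera("wrist");X=cloud("wrist",d,st);F.append(st["wrist_force"])
cv2.imwrite("pics/w3.png",im[...,::-1])
for n in ["scene"]:
    X,_=None,None
    im,d=r.camera(n);X=cloud(n,d)
    s=r.get_state();F.append(s["wrist_force"])
    m=(X[...,0]>.60)&(X[...,0]<.69)&(X[...,1]>.11)&(X[...,1]<.2)&(X[...,2]>.03)&(X[...,2]<.078)
    p=X[m];res=p[:,1]-.14244+.0444*(p[:,0]-.55);print("travel",np.percentile(res[res<.04],[10,30,50,70]).round(4))
print(np.round(F,2),s["ee_pos"])
```

```text
travel [0.0127 0.0138 0.0145 0.0151]
[[ 0.7  -7.08  1.69]
 [ 1.28 -6.67  1.87]] [0.53749201 0.12398818 0.06319495]
```

View pics/w3.png

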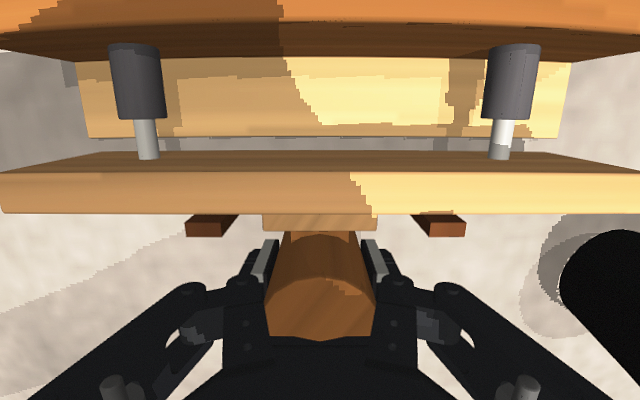

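The wrist view shows the cleat (262–378) flat on the board and midway between the strips. Travel is about 14.5 mm, roughly 7 N. I'll add 1 mm and hold.

step_arm(
  rows=[
    {"grip": 0, "dx": 0, "dy": 0.001, "dz": 0, "turn": 0},
    {"grip": 0, "dx": 0, "dy": 0, "dz": 0, "turn": 0},
    {"grip": 0, "dx": 0, "dy": 0, "dz": 0, "turn": 0},
    {"grip": 0, "dx": 0, "dy": 0, "dz": 0, "turn": 0},
    {"grip": 0, "dx": 0, "dy": 0, "dz": 0, "turn": 0},
    {"grip": 0, "dx": 0, "dy": 0, "dz": 0, "turn": 0},
    {"grip": 0, "dx": 0, "dy": 0, "dz": 0, "turn": 0},
    {"grip": 0, "dx": 0, "dy": 0, "dz": 0, "turn": 0},
    {"grip": 0, "dx": 0, "dy": 0, "dz": 0, "turn": 0},
    {"grip": 0, "dx": 0, "dy": 0, "dz": 0, "turn": 0},
  ],
)

```text
t: 8.25
ee_pos: [0.5375, 0.1247, 0.0632]
tcp_rot: [[0.046, 0.999, 0.001], [0.999, -0.046, -0.002], [-0.002, 0.001, -1.0]]
wrist_force: [0.9, -7.3, 1.6]
grip_width: 0.502
grip_force: 56.3
```

step_arm(
  rows=[
    {"grip": 0, "dx": 0, "dy": 0, "dz": 0, "turn": 0},
    {"grip": 0, "dx": 0, "dy": 0, "dz": 0, "turn": 0},
    {"grip": 0, "dx": 0, "dy": 0, "dz": 0, "turn": 0},
    {"grip": 0, "dx": 0, "dy": 0, "dz": 0, "turn": 0},
    {"grip": 0, "dx": 0, "dy": 0, "dz": 0, "turn": 0},
    {"grip": 0, "dx": 0, "dy": 0, "dz": 0, "turn": 0},
    {"grip": 0, "dx": 0, "dy": 0, "dz": 0, "turn": 0},
    {"grip": 0, "dx": 0, "dy": 0, "dz": 0, "turn": 0},
    {"grip": 0, "dx": 0, "dy": 0, "dz": 0, "turn": 0},
    {"grip": 0, "dx": 0, "dy": 0, "dz": 0, "turn": 0},
  ],
)

```text
t: 9.25
ee_pos: [0.5375, 0.1247, 0.0632]
tcp_rot: [[0.045, 0.999, 0.001], [0.999, -0.045, -0.002], [-0.002, 0.001, -1.0]]
wrist_force: [1.6, -7.5, 1.3]
grip_width: 0.503
grip_force: 56.3
```

```bash
python3 -c "
from bench import r
print(r.close_job())"
```

```text
the job is handed in; nothing more can be done
None
```

The job is handed in with the leg still gripped, its cleat pressed flat on the board between the strips at about 7.5 N, foot on the table; pot, trowel and tray were not touched, and no verdict was returned.

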